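# Tip the tea cartons over onto their labelling places

### The job

Lay the two labelled tea cartons, the tall one and the small one, on their backs for price labelling: push each over, high up and without gripping or lifting it, so that it comes down flat on a broad face inside its own taped outline on the counter. Leave everything else on the counter where it stands.

Things in the scene. Friction and masses are not known exactly. Their poses are not given: they have to be found in the camera images.
- tall_carton: The tall plain brown cardboard tea carton, loose, 45 thick (its x) by 90 wide (its y) by 180 mm high (its z), closed, a pale paper label on both broad faces (+x and -x). It starts standing upright on the counter in one end of its own taped outline. Origin: centre of its underside; z points to its top. Mass 0.2 to 0.33 kg.
- tall_carton_top (a point): Centre of the tall carton's top face, 180 mm above its underside. Pushed squarely near its top with a fraction of a newton to 1 N the carton tips over its foot edge without sliding (friction on the counter about 0.6), and falls by itself once its top has been pushed some 45 mm.
- small_carton: The small plain brown cardboard tea carton, loose, 40 thick (its x) by 75 wide (its y) by 130 mm high (its z), closed, a pale paper label on both broad faces (+x and -x). It starts standing upright on the counter in one end of its own taped outline. Origin: centre of its underside; z points to its top. Mass 0.11 to 0.2 kg.
- small_carton_top (a point): Centre of the small carton's top face, 130 mm above its underside. Pushed squarely near its top with a fraction of a newton to 1 N the carton tips over its foot edge without sliding (friction on the counter about 0.6), and falls by itself once its top has been pushed some 40 mm.
- tall_outline: Rectangle of 12 mm wide pale paper tape stuck flat on the counter, inside 260 (its x) by 160 mm (its y), for the tall carton. Flat, nothing to bump into. Origin: its centre, on the counter. The tall carton stands with a broad face roughly square to the outline's long (x) axis, about 112 mm from this centre, at either end from start to start, so tipping it squarely over a foot edge towards this centre lays it inside.
- small_outline: Rectangle of 12 mm wide pale paper tape stuck flat on the counter, inside 205 (its x) by 140 mm (its y), for the small carton. Flat, nothing to bump into. Origin: its centre, on the counter. The small carton stands with a broad face roughly square to the outline's long (x) axis, about 85 mm from this centre, at either end from start to start, so tipping it squarely over a foot edge towards this centre lays it inside.
- tea_tin: Bystander: squat metal tin, diameter 63, 52 mm high, standing behind the tall carton (the side away from its outline), 105 to 120 mm from it centre to centre. Origin: centre of its underside.
- honey_jar: Bystander: squat amber jar with wooden lid, diameter 55, 50 mm high, standing behind the small carton (the side away from its outline), 80 to 92 mm from it centre to centre. Origin: centre of its underside.
- spice_jar: Bystander: jar with steel lid, diameter 52, 95 mm high, standing between the two cartons' places. Origin: centre of its underside.
- pepper_mill: Bystander: dark turned wooden pepper mill, diameter 48, 128 mm high, standing between the two cartons' places. Origin: centre of its underside.
- wooden_scoop: Bystander: wooden spoon 200 mm long lying at the right side of the counter, about 20 mm high.
- spare_carton: Bystander: a third brown carton, 45 x 90 x 150 mm high, without labels and without an outline, standing upright at the left side. Origin: centre of its underside.

How it is judged:
By the outcome, as a careful person would: the job done as asked, in the order asked, and still so for the second after the job is handed in, with the robot touching nothing.
It also fails if it takes over 51 s, if anything falls off the work surface, if the arm or the gripper's body presses on something with over 40 N, if the wrist force passes 120 N, or if a joint passes its speed limit or range.

### The arm

A 6-joint arm with a two-finger parallel gripper is mounted at the origin on the work surface. World frame = base frame: x ahead of the robot, y to its left, z up, the work surface at z = 0. Lengths are in m, angles in degrees, forces in N, time in s.
With the tool pointing down it reaches from about 0.35 to 0.875 m from the base axis. Payload 4.2 kg.
Tool frame: the origin (TCP) lies midway between the tips of the shut fingers; the grasp point (between the pads) lies 19 mm behind it; z points along the fingers, y is the line along which they close (so a half turn about z gives the same grasp; the last joint's range is limited). The gripper opens to 87 mm and grips with 3 to 60 N. Pads are 19 mm wide; open, the fingers measure 117 mm over their backs; the gripper's body (75 mm by 190 mm) begins 51 mm behind the grasp point.
Start: joints at [89.301, 22.042, 0.453, 0, -68.411, -14.817], TCP at [0.167, 0.602, 0.223] pointing down, gripper open.
Joint ranges: [-179.83, 179.83], [-69.29, 118.12], [-61.27, 80.66], [-181.25, 117.63], [-171.15, -9.14], [-177.46, 177.46]. Speed limits (degrees/s): [159.86, 159.86, 180, 180, 180, 180].

### API

Orientations are given as a 3x3 rotation matrix whose columns are the frame's x, y, z axes.
In Python, from station import sense, capture, camera_params, finish_job gives the robot as it stands.
- The arm moves only by the tool drive_tool, never from a script. Its argument "rows" is a list of rows, each an object of numbers: "tx", "ty", "tz": the shift along the tool's x, y, z in cm; "ax", "ay", "az": the turn, a rotation vector about the tool's x, y, z in rad; "claw": the finger opening in cm, from 0 to 8.7. In form: [{"tx": .., "ty": .., "tz": .., "ax": .., "ay": .., "az": .., "claw": ..}, ...]. A call has 1 to 10 rows; each row shifts and turns the commanded pose from where the row before left it, along the tool's axes as they then stand; what a row does not reach is not made up. A row lasts 1/12 s, in which the tool goes at most 41.7 mm and 7.16 degrees, less where a joint would pass 70% of its speed; a pose out of reach is approached as far as the arm can. A call with a gripper value outside its range is refused whole. The fingers move at their own pace and stop on an object; the grip force is fixed at half the most. Time passes only in rows, so rows that do not move let the fingers close. It gives the time, the measured TCP pose, the force, the opening and the grip force at its end, in the units of the state.
- sense(): the state, without advancing time (a new reading comes with each control period).
- capture(name): name is "side" or "top" or "wrist"; returns (picture, depth): 384x512x3 uint8, red, green, blue; 384x512 float32, m along the optical axis (not along the pixel's ray), 0 where there is no reading.
- camera_params(name): a dict with "intrinsics" (3x3 intrinsics, pixels), "R" (3x3) and "t" (3): a world point X has camera coordinates R X + t; the wrist camera has in their place "tool_from_camera" (4x4, takes a point from camera to tool coordinates, whose origin is the TCP and whose axes are the flange's). Camera axes: x right, y down, z forward; pixel columns grow to the right and rows downward; lengths in m; the calibration is good to about 2 mm. A picture is of the moment at which its call begins: read the wrist's pose just before it. camera_params takes no time and is no camera call.
- finish_job(): hands the job in; it is judged then, once.
The state is a dict: "time_s": time; "joints": joint angles; "joint_velocities": joint speeds; "effort": joint torques, N m; "tcp_pos": TCP position; "ee_rot": TCP orientation; "wrist_force": force on the tool from outside, world axes, zero at the start; "moment": the same for the moment, N m; "gripper_width": opening from 0.0 (shut) to 1.0 (fully open); "gripper_force": force on a finger pad.
Only numpy, scipy, OpenCV 4.12 (cv2) and the standard library are available. Lean on these libraries where they do the work, as an engineer would, in place of code of your own. Each camera call takes 0.05 s, during which the arm holds its last target. There are 200 camera calls.

## Working session

There is one attempt and no reset: what is moved stays moved. The work goes in short steps, Python scripts to look and compute and a tool call to move; the robot and the scene stay as the last step left them, time stands still between calls to the robot, and variables do not carry over. Pictures are saved under pics/ and viewed, at most 10 in all, crops included, and the job is handed in when it is done.

Besides the shell and the picture viewer there is one more tool, called after "Request:" as a command line: name --argument value ..., lists and objects as JSON in quotes. drive_tool: Moves the arm, as the interface text tells. Its arguments: {"type":"object","properties":{"rows":{"type":"array"}},"required":["rows"]}

```bash
mkdir -p pics; cat > h.py <<'E'
import numpy as np,cv2
from station import *
def cap(n,f):
    p,d=capture(n); cv2.imwrite(f'pics/{f}.png',p[:,:,::-1]); np.savez(f'pics/{f}.npz',p=p,d=d); return p,d
def world(n,d):
    c=camera_params(n);K=np.array(c['intrinsics']);v,u=np.mgrid[:384,:512]
    P=np.stack([(u-K[0,2])/K[0,0]*d,(v-K[1,2])/K[1,1]*d,d],-1)
    return (P-np.array(c['t']))@np.array(c['R'])
E
python3 - <<'E'
from h import *
s=sense();print(s['tcp_pos'],np.round(s['ee_rot'],3),s['time_s'],s['gripper_width'])
p,d=cap('top','top0')
q,e=cap('side','side0')
cv2.imwrite('pics/both0.png',cv2.resize(p,(800,600))[:,:,::-1])
c=camera_params('top');print(-np.array(c['R']).T@c['t'],np.round(c['R'],2))
E
```

```text
[0.16701097 0.60165376 0.22146355] [[ 0.963 -0.268 -0.001]
 [-0.268 -0.963 -0.002]
 [ 0.     0.002 -1.   ]] 0.0 0.9962348899062864
[0.27835552 0.01684118 1.62453504] [[ 0.01 -1.   -0.  ]
 [-0.99 -0.01 -0.16]
 [ 0.16  0.   -0.99]]
```

View pics/both0.png

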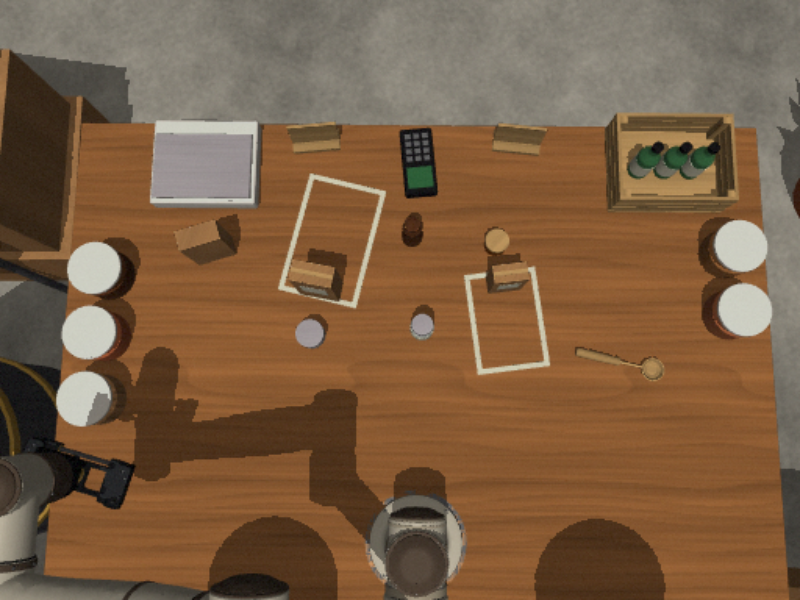

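View pics/side0.png

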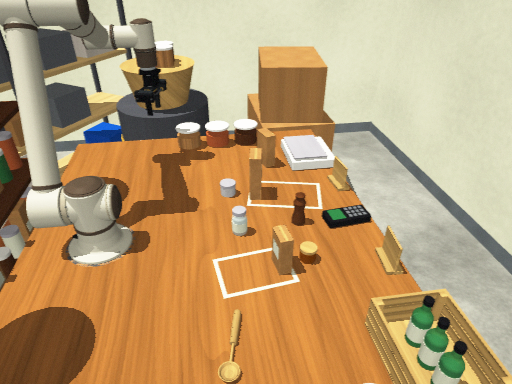

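The top view shows the tall carton at about (315,278) of 800x600, in the near end of its outline, so it tips away from the robot. The small carton is at (508,275), in the far end of its outline, so it tips toward the robot. The tea tin (310,333) and honey jar (497,240) stand behind them. Next I measure poses.

```bash
python3 - <<'E'
from h import *
f=np.load('pics/top0.npz');p,d=f['p'],f['d'];W=world('top',d);Z=W[...,2]
def rect(m,n):
    q=W[m][:,:2].astype(np.float32);r=cv2.minAreaRect(q*1000);print(n,len(q),np.round(r[0]),np.round(r[1]),round(r[2],1),'z',np.round(np.median(Z[m]),3));
def box(u0,u1,v0,v1):
    m=np.zeros((384,512),bool);k=.64;m[int(v0*k):int(v1*k),int(u0*k):int(u1*k)]=1;return m
rect(box(280,350,250,305)&(Z>.165),'tall')
rect(box(485,535,250,300)&(Z>.115),'small')
rect(box(480,515,220,258)&(Z>.04),'honey')
rect(box(290,330,312,352)&(Z>.04),'tin')
rect(box(405,440,305,345)&(Z>.08),'spice')
rect(box(398,430,205,250)&(Z>.08),'mill')
rect(box(170,240,210,270)&(Z>.13),'spare')
w=(p.min(2)>150)&(abs(Z)<.012)
rect(box(270,395,165,312)&w,'tall_out'); rect(box(455,560,258,382)&w,'small_out')
E
```

```text
tall 422 [448. 119.] [387.  87.] 43.7 z 0.18
small 295 [451. -87.] [ 74. 396.] 48.4 z 0.13
honey 196 [ 658. -175.] [53. 54.] 69.8 z 0.049
tin 266 [362. 150.] [309.  60.] 46.8 z 0.053
spice 155 [381.  -6.] [ 43. 206.] 89.6 z 0.096
mill 135 [487.  13.] [417.  38.] 0.7 z 0.117
spare 432 [492. 247.] [620.  96.] 55.9 z 0.15
tall_out 551 [669. 199.] [183. 283.] 76.4 z 0.001
small_out 486 [ 485. -200.] [226. 163.] 7.6 z 0.002
```

```bash
python3 - <<'E'
from h import *
f=np.load('pics/top0.npz');p,d=f['p'],f['d'];W=world('top',d);Z=W[...,2]
Z[d<.3]=-1
def rect(m,n):
    q=W[m][:,:2].astype(np.float32);r=cv2.minAreaRect(q*1000)
    c=cv2.boxPoints(r);e=max([c[1]-c[0],c[2]-c[1]],key=np.linalg.norm);e=e*np.sign(e[0])
    print(n,len(q),np.round(r[0]),np.round(r[1]),'long axis deg',round(float(np.degrees(np.arctan2(e[1],e[0]))),1),'z',np.round(np.median(Z[m]),3),'mean',np.round(q.mean(0)*1000))
def box(u0,u1,v0,v1):
    m=np.zeros((384,512),bool);k=.64;m[int(v0*k):int(v1*k),int(u0*k):int(u1*k)]=1;return m
rect(box(280,350,250,305)&(Z>.172)&(Z<.19),'tall')
rect(box(485,535,250,300)&(Z>.123)&(Z<.14),'small')
rect(box(480,515,220,258)&(Z>.04),'honey')
rect(box(290,330,312,352)&(Z>.04),'tin')
rect(box(405,440,305,345)&(Z>.08),'spice')
rect(box(398,430,205,250)&(Z>.08),'mill')
rect(box(170,240,210,270)&(Z>.13),'spare')
w=(p.min(2)>150)&(abs(Z)<.012)
rect(box(270,395,165,312)&w,'tall_out'); rect(box(455,560,258,382)&w,'small_out')
E
```

```text
tall 402 [554. 220.] [90. 46.] long axis deg 79.9 z 0.181 mean [554. 220.]
small 271 [ 570. -192.] [42. 75.] long axis deg -82.8 z 0.131 mean [ 569. -192.]
honey 196 [ 658. -175.] [53. 54.] long axis deg -20.2 z 0.049 mean [ 658. -174.]
tin 264 [446. 239.] [59. 62.] long axis deg -1.4 z 0.053 mean [446. 239.]
spice 153 [462.  -6.] [44. 43.] long axis deg 0.3 z 0.096 mean [462.  -7.]
mill 129 [676.  15.] [40. 38.] long axis deg 0.7 z 0.116 mean [672.  16.]
spare 425 [640. 467.] [49. 91.] long axis deg -71.7 z 0.15 mean [638. 465.]
tall_out 551 [669. 199.] [183. 283.] long axis deg -13.6 z 0.001 mean [680. 195.]
small_out 486 [ 485. -200.] [226. 163.] long axis deg 7.6 z 0.002 mean [ 467. -200.]
```

Request:
drive_tool --rows '[{"az": -0.094,"claw": 5},{"tx": 2.8,"ty": 2.2,"claw": 5},{"tx": 2.8,"ty": 2.2,"claw": 5},{"tx": 2.8,"ty": 2.2,"claw": 5},{"tx": 2.8,"ty": 2.2,"claw": 5},{"tx": 2.8,"ty": 2.2,"claw": 5},{"tx": 2.8,"ty": 2.2,"claw": 5},{"tx": 2.8,"ty": 2.2,"claw": 5},{"tx": 2.8,"ty": 2.2,"claw": 5},{"tx": 2.8,"ty": 2.2,"claw": 5}]'

```text
invalid input at $.rows[0]: expected keys tx, ty, tz, ax, ay, az, claw
```

Request:
drive_tool --rows '[{"tx": 2.8,"ty": 2.2,"claw": 5},{"tx": 2.8,"ty": 2.2,"claw": 5},{"tx": 2.8,"ty": 2.2,"claw": 5},{"tx": 2.8,"ty": 2.2,"claw": 5},{"tx": 2.8,"ty": 2.2,"claw": 5},{"claw": 5},{"claw": 5}]'

```text
invalid input at $.rows[0]: expected keys tx, ty, tz, ax, ay, az, claw
```

```bash
python3 - <<'E'
from h import *
s=sense();R=np.array(s['ee_rot']);print(s['tcp_pos'],np.round(R,3),s['gripper_width'],s['wrist_force'])
C=np.array([.554,.220,.155]);print('carton centre in tool cm',R.T@(C-s['tcp_pos'])*100)
cap('wrist','w0')
E
```

```text
[0.16701076 0.60171063 0.22155389] [[ 0.964 -0.268 -0.   ]
 [-0.268 -0.964 -0.002]
 [ 0.     0.002 -1.   ]] 0.9983901180985617 [-0.58011654  0.07312385  0.34318213]
carton centre in tool cm [47.50288013 26.4074294   6.71230588]
```

View pics/w0.png

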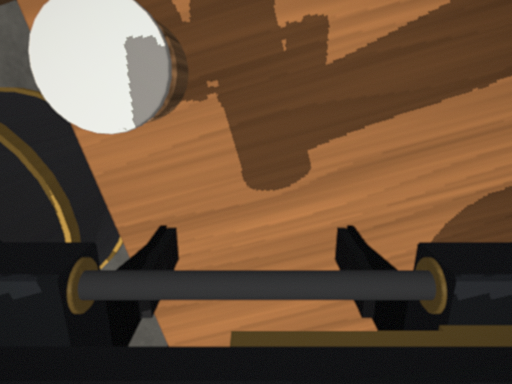

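The rows need all seven keys, so the arm didn't move. The wrist view shows only a jar lid at (105,60) and the open fingers. I'll resend the moves with every key.

Request:
drive_tool --rows '[{"tx": 0,"ty": 0,"tz": 0,"ax": 0,"ay": 0,"az": -0.094,"claw": 5},{"tx": 2.8,"ty": 2.2,"tz": 0,"ax": 0,"ay": 0,"az": 0,"claw": 5},{"tx": 2.8,"ty": 2.2,"tz": 0,"ax": 0,"ay": 0,"az": 0,"claw": 5},{"tx": 2.8,"ty": 2.2,"tz": 0,"ax": 0,"ay": 0,"az": 0,"claw": 5},{"tx": 2.8,"ty": 2.2,"tz": 0,"ax": 0,"ay": 0,"az": 0,"claw": 5},{"tx": 2.8,"ty": 2.2,"tz": 0,"ax": 0,"ay": 0,"az": 0,"claw": 5},{"tx": 2.8,"ty": 2.2,"tz": 0,"ax": 0,"ay": 0,"az": 0,"claw": 5},{"tx": 2.8,"ty": 2.2,"tz": 0,"ax": 0,"ay": 0,"az": 0,"claw": 5},{"tx": 2.8,"ty": 2.2,"tz": 0,"ax": 0,"ay": 0,"az": 0,"claw": 5},{"tx": 2.8,"ty": 2.2,"tz": 0,"ax": 0,"ay": 0,"az": 0,"claw": 5}]'

```text
time_s: 0.98
tcp_pos: [0.3811, 0.3614, 0.2224]
ee_rot: [[0.984, -0.176, -0.0], [-0.176, -0.984, -0.0], [-0.0, 0.0, -1.0]]
wrist_force: [0.3, 0.6, 0.8]
gripper_width: 0.574
gripper_force: 0.0
```

Request:
drive_tool --rows '[{"tx": 2.8,"ty": 2.2,"tz": 0,"ax": 0,"ay": 0,"az": 0,"claw": 5},{"tx": 2.8,"ty": 2.2,"tz": 0,"ax": 0,"ay": 0,"az": 0,"claw": 5},{"tx": 2.8,"ty": 2.2,"tz": 0,"ax": 0,"ay": 0,"az": 0,"claw": 5},{"tx": 2.8,"ty": 2.2,"tz": 0,"ax": 0,"ay": 0,"az": 0,"claw": 5},{"tx": 0,"ty": 0,"tz": 0,"ax": 0,"ay": 0,"az": 0,"claw": 5},{"tx": 0,"ty": 0,"tz": 0,"ax": 0,"ay": 0,"az": 0,"claw": 5}]'

```text
time_s: 1.48
tcp_pos: [0.4759, 0.255, 0.2221]
ee_rot: [[0.984, -0.18, -0.001], [-0.18, -0.984, -0.001], [-0.001, 0.001, -1.0]]
wrist_force: [0.1, 0.7, 0.5]
gripper_width: 0.576
gripper_force: 0.0
```

```bash
python3 - <<'E'
from h import *
s=sense();R=np.array(s['ee_rot']);print(s['tcp_pos'],np.round(R,3),s['gripper_width'],s['wrist_force'])
C=np.array([.554,.220,.155]);print('carton centre in tool cm',R.T@(C-s['tcp_pos'])*100)
cap('wrist','w1')
E
```

```text
[0.47593126 0.25498459 0.22205443] [[ 0.984 -0.18  -0.001]
 [-0.18  -0.984 -0.001]
 [-0.001  0.001 -1.   ]] 0.5759878271920827 [0.09807821 0.66597869 0.45774316]
carton centre in tool cm [8.31334546 2.0345334  6.70062841]
```

View pics/w1.png

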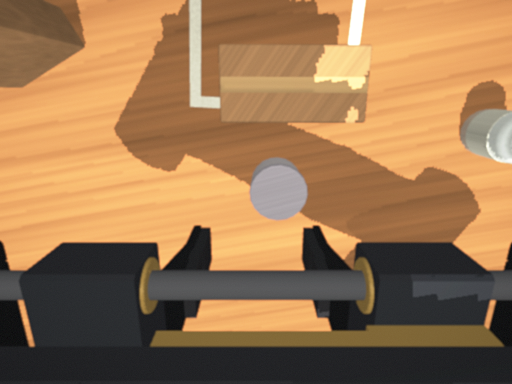

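The wrist view shows the tall carton's top at (295,85). Its edges run parallel to the finger line, so the yaw is right, and it needs about +2 cm in y. I'll descend and push.

Request:
drive_tool --rows '[{"tx": 1.5,"ty": 1,"tz": 2.5,"ax": 0,"ay": 0,"az": 0,"claw": 5},{"tx": 1.5,"ty": 1,"tz": 2.5,"ax": 0,"ay": 0,"az": 0,"claw": 5},{"tx": 0,"ty": 0,"tz": 1.5,"ax": 0,"ay": 0,"az": 0,"claw": 5},{"tx": 0.5,"ty": 0,"tz": 0,"ax": 0,"ay": 0,"az": 0,"claw": 5},{"tx": 0.5,"ty": 0,"tz": 0,"ax": 0,"ay": 0,"az": 0,"claw": 5},{"tx": 0.5,"ty": 0,"tz": 0,"ax": 0,"ay": 0,"az": 0,"claw": 5},{"tx": 0.5,"ty": 0,"tz": 0,"ax": 0,"ay": 0,"az": 0,"claw": 5},{"tx": 0.5,"ty": 0,"tz": 0,"ax": 0,"ay": 0,"az": 0,"claw": 5},{"tx": 0.5,"ty": 0,"tz": 0,"ax": 0,"ay": 0,"az": 0,"claw": 5},{"tx": 0.5,"ty": 0,"tz": 0,"ax": 0,"ay": 0,"az": 0,"claw": 5}]'

```text
time_s: 2.37
tcp_pos: [0.5363, 0.2257, 0.1582]
ee_rot: [[0.984, -0.176, 0.001], [-0.176, -0.984, 0.001], [0.001, -0.001, -1.0]]
wrist_force: [-0.1, -1.4, 0.5]
gripper_width: 0.574
gripper_force: 0.1
```

```bash
python3 - <<'E'
from h import *
s=sense();R=np.array(s['ee_rot']);print(s['tcp_pos'],s['wrist_force'])
C=np.array([.554,.220,.155]);print('carton start centre in tool cm',R.T@(C-s['tcp_pos'])*100)
E
```

```text
[0.53630708 0.22574921 0.1582034 ] [-0.05773956 -1.40386553  0.5266207 ]
carton start centre in tool cm [1.84251378 0.25553719 0.32154242]
```

Request:
drive_tool --rows '[{"tx": 0.5,"ty": 0,"tz": 0,"ax": 0,"ay": 0,"az": 0,"claw": 5},{"tx": 0.5,"ty": 0,"tz": 0,"ax": 0,"ay": 0,"az": 0,"claw": 5},{"tx": 0.5,"ty": 0,"tz": 0,"ax": 0,"ay": 0,"az": 0,"claw": 5},{"tx": 0.5,"ty": 0,"tz": 0,"ax": 0,"ay": 0,"az": 0,"claw": 5},{"tx": 0.5,"ty": 0,"tz": 0,"ax": 0,"ay": 0,"az": 0,"claw": 5},{"tx": 0.5,"ty": 0,"tz": 0,"ax": 0,"ay": 0,"az": 0,"claw": 5},{"tx": 0.5,"ty": 0,"tz": 0,"ax": 0,"ay": 0,"az": 0,"claw": 5},{"tx": 0.5,"ty": 0,"tz": 0,"ax": 0,"ay": 0,"az": 0,"claw": 5},{"tx": 0.5,"ty": 0,"tz": 0,"ax": 0,"ay": 0,"az": 0,"claw": 5},{"tx": 0,"ty": 0,"tz": 0,"ax": 0,"ay": 0,"az": 0,"claw": 5}]'

```text
time_s: 3.2
tcp_pos: [0.5809, 0.2175, 0.1574]
ee_rot: [[0.984, -0.176, 0.0], [-0.176, -0.984, -0.0], [0.0, -0.0, -1.0]]
wrist_force: [-0.6, 0.4, 0.1]
gripper_width: 0.574
gripper_force: 0.0
```

Request:
drive_tool --rows '[{"tx": 0,"ty": 0,"tz": 0,"ax": 0,"ay": 0,"az": 0,"claw": 5},{"tx": 0,"ty": 0,"tz": 0,"ax": 0,"ay": 0,"az": 0,"claw": 5},{"tx": 0,"ty": 0,"tz": 0,"ax": 0,"ay": 0,"az": 0,"claw": 5},{"tx": 0,"ty": 0,"tz": 0,"ax": 0,"ay": 0,"az": 0,"claw": 5}]'

```text
time_s: 3.53
tcp_pos: [0.5797, 0.2177, 0.1576]
ee_rot: [[0.984, -0.176, -0.0], [-0.176, -0.984, -0.0], [-0.0, 0.0, -1.0]]
wrist_force: [-0.5, -0.3, -0.5]
gripper_width: 0.571
gripper_force: 0.0
```

```bash
python3 - <<'E'
from h import *
s=sense();R=np.array(s['ee_rot']);print(s['tcp_pos'],s['wrist_force'])
p,d=cap('side','side1')
E
```

```text
[0.57972934 0.21767993 0.1576402 ] [-0.492548   -0.30181705 -0.50320389]
```

View pics/side1.png

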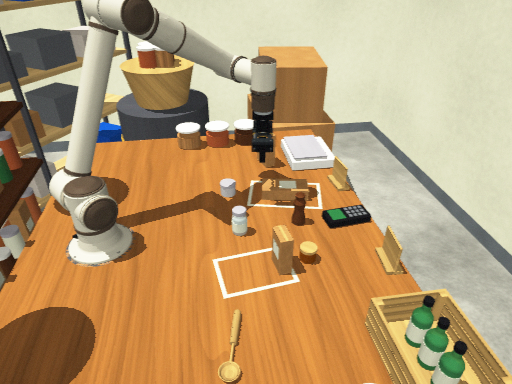

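The side view shows the tall carton lying inside its outline around (290,190). I'll rise, cross over to behind the small carton and turn.

Request:
drive_tool --rows '[{"tx": -0.5,"ty": 0,"tz": -3.7,"ax": 0,"ay": 0,"az": 0,"claw": 3.5},{"tx": 0,"ty": 0,"tz": -3.7,"ax": 0,"ay": 0,"az": 0,"claw": 3.5},{"tx": 1.0,"ty": 3.2,"tz": 0,"ax": 0,"ay": 0,"az": 0,"claw": 3.5},{"tx": 1.0,"ty": 3.2,"tz": 0,"ax": 0,"ay": 0,"az": 0,"claw": 3.5},{"tx": 1.0,"ty": 3.2,"tz": 0,"ax": 0,"ay": 0,"az": 0,"claw": 3.5},{"tx": 1.0,"ty": 3.2,"tz": 0,"ax": 0,"ay": 0,"az": 0,"claw": 3.5},{"tx": 1.0,"ty": 3.2,"tz": 0,"ax": 0,"ay": 0,"az": 0,"claw": 3.5},{"tx": 1.0,"ty": 3.2,"tz": 0,"ax": 0,"ay": 0,"az": 0,"claw": 3.5},{"tx": 1.0,"ty": 3.2,"tz": 0,"ax": 0,"ay": 0,"az": 0,"claw": 3.5},{"tx": 1.0,"ty": 3.2,"tz": 0,"ax": 0,"ay": 0,"az": 0,"claw": 3.5}]'

```text
time_s: 4.42
tcp_pos: [0.6086, -0.0491, 0.2318]
ee_rot: [[0.984, -0.175, 0.0], [-0.175, -0.984, 0.0], [0.0, -0.0, -1.0]]
wrist_force: [-0.4, 1.1, 0.6]
gripper_width: 0.396
gripper_force: 0.0
```

Request:
drive_tool --rows '[{"tx": 1.0,"ty": 3.2,"tz": 0,"ax": 0,"ay": 0,"az": 0,"claw": 3.5},{"tx": 1.0,"ty": 3.2,"tz": 0,"ax": 0,"ay": 0,"az": 0,"claw": 3.5},{"tx": 1.0,"ty": 3.2,"tz": 0,"ax": 0,"ay": 0,"az": 0,"claw": 3.5},{"tx": 1.0,"ty": 3.2,"tz": 0,"ax": 0,"ay": 0,"az": 0,"claw": 3.5},{"tx": 0,"ty": 0,"tz": 0,"ax": 0,"ay": 0,"az": -0.1,"claw": 3.5},{"tx": 0,"ty": 0,"tz": 0,"ax": 0,"ay": 0,"az": -0.1,"claw": 3.5},{"tx": 0,"ty": 0,"tz": 0,"ax": 0,"ay": 0,"az": -0.1,"claw": 3.5},{"tx": 0,"ty": 0,"tz": 0,"ax": 0,"ay": 0,"az": 0,"claw": 3.5}]'

```text
time_s: 5.08
tcp_pos: [0.6255, -0.1809, 0.2314]
ee_rot: [[0.992, 0.124, -0.0], [0.124, -0.992, 0.0], [-0.0, -0.0, -1.0]]
wrist_force: [0.1, -0.4, 0.4]
gripper_width: 0.404
gripper_force: 0.0
```

```bash
python3 - <<'E'
from h import *
s=sense();R=np.array(s['ee_rot']);print(s['tcp_pos'],np.round(R,3),s['gripper_width'],s['wrist_force'])
C=np.array([.570,-.192,.108]);print('carton centre in tool cm',R.T@(C-s['tcp_pos'])*100)
f=np.load('pics/side1.npz');W=world('side',f['d']);p,d=f['p'],f['d']
m=(d>.3)&(W[...,2]>.035)&(W[...,2]<.055)&(abs(W[...,0]-.66)<.14)&(abs(W[...,1]-.2)<.1)
q=(W[m][:,:2]*1000).astype(np.float32);print(len(q),cv2.minAreaRect(q),np.median(W[m][:,2]))
E
```

```text
[ 0.62545003 -0.18092138  0.23144174] [[ 0.992  0.124 -0.   ]
 [ 0.124 -0.992  0.   ]
 [-0.    -0.    -1.   ]] 0.4036756285114525 [ 0.05592767 -0.40640075  0.39439321]
carton centre in tool cm [-5.63720413  0.41290825 12.34522106]
649 ((666.7374267578125, 193.96487426757812), (97.90068054199219, 177.3795166015625), 79.89815521240234) 0.04541945056282655
```

Request:
drive_tool --rows '[{"tx": 0,"ty": 0.4,"tz": 4,"ax": 0,"ay": 0,"az": 0,"claw": 3.5},{"tx": 0,"ty": 0,"tz": 4,"ax": 0,"ay": 0,"az": 0,"claw": 3.5},{"tx": 0,"ty": 0,"tz": 4,"ax": 0,"ay": 0,"az": 0,"claw": 3.5},{"tx": -0.8,"ty": 0,"tz": 0,"ax": 0,"ay": 0,"az": 0,"claw": 3.5},{"tx": -0.8,"ty": 0,"tz": 0,"ax": 0,"ay": 0,"az": 0,"claw": 3.5},{"tx": -0.5,"ty": 0,"tz": 0,"ax": 0,"ay": 0,"az": 0,"claw": 3.5},{"tx": -0.5,"ty": 0,"tz": 0,"ax": 0,"ay": 0,"az": 0,"claw": 3.5},{"tx": -0.5,"ty": 0,"tz": 0,"ax": 0,"ay": 0,"az": 0,"claw": 3.5},{"tx": -0.5,"ty": 0,"tz": 0,"ax": 0,"ay": 0,"az": 0,"claw": 3.5},{"tx": -0.5,"ty": 0,"tz": 0,"ax": 0,"ay": 0,"az": 0,"claw": 3.5}]'

```text
time_s: 5.92
tcp_pos: [0.5857, -0.1898, 0.1133]
ee_rot: [[0.992, 0.123, 0.003], [0.123, -0.992, -0.0], [0.003, 0.001, -1.0]]
wrist_force: [0.3, 1.1, 0.8]
gripper_width: 0.398
gripper_force: 0.1
```

Request:
drive_tool --rows '[{"tx": -0.5,"ty": 0,"tz": 0,"ax": 0,"ay": 0,"az": 0,"claw": 3.5},{"tx": -0.5,"ty": 0,"tz": 0,"ax": 0,"ay": 0,"az": 0,"claw": 3.5},{"tx": -0.5,"ty": 0,"tz": 0,"ax": 0,"ay": 0,"az": 0,"claw": 3.5},{"tx": -0.5,"ty": 0,"tz": 0,"ax": 0,"ay": 0,"az": 0,"claw": 3.5},{"tx": -0.5,"ty": 0,"tz": 0,"ax": 0,"ay": 0,"az": 0,"claw": 3.5},{"tx": -0.5,"ty": 0,"tz": 0,"ax": 0,"ay": 0,"az": 0,"claw": 3.5},{"tx": 0,"ty": 0,"tz": 0,"ax": 0,"ay": 0,"az": 0,"claw": 3.5},{"tx": 0,"ty": 0,"tz": 0,"ax": 0,"ay": 0,"az": 0,"claw": 3.5},{"tx": 0,"ty": 0,"tz": 0,"ax": 0,"ay": 0,"az": 0,"claw": 3.5},{"tx": 0,"ty": 0,"tz": 0,"ax": 0,"ay": 0,"az": 0,"claw": 3.5}]'

```text
time_s: 6.75
tcp_pos: [0.5559, -0.1933, 0.1115]
ee_rot: [[0.992, 0.123, 0.0], [0.123, -0.992, -0.0], [0.0, 0.0, -1.0]]
wrist_force: [-0.6, 0.8, -0.0]
gripper_width: 0.403
gripper_force: 0.0
```

```bash
python3 - <<'E'
from h import *
s=sense();R=np.array(s['ee_rot']);print(s['tcp_pos'],s['wrist_force'])
p,d=cap('side','side2')
E
```

```text
[ 0.55593706 -0.19331028  0.11153704] [-0.6402405   0.75277254 -0.02786763]
```

View pics/side2.png

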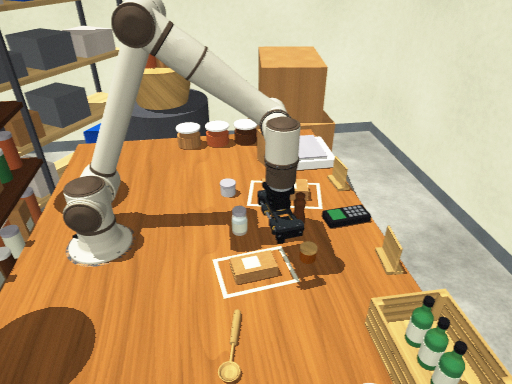

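The small carton is also down, inside its outline at (254,267). I'll retreat upward, swing left out of the camera's view of the cartons, and check.

Request:
drive_tool --rows '[{"tx": 0,"ty": 0,"tz": -4,"ax": 0,"ay": 0,"az": 0,"claw": 3.5},{"tx": 0,"ty": 0,"tz": -4,"ax": 0,"ay": 0,"az": 0,"claw": 3.5},{"tx": 0,"ty": 0,"tz": -4,"ax": 0,"ay": 0,"az": 0,"claw": 3.5},{"tx": 0,"ty": -4,"tz": 0,"ax": 0,"ay": 0,"az": 0,"claw": 3.5},{"tx": 0,"ty": -4,"tz": 0,"ax": 0,"ay": 0,"az": 0,"claw": 3.5},{"tx": 0,"ty": -4,"tz": 0,"ax": 0,"ay": 0,"az": 0,"claw": 3.5},{"tx": 0,"ty": -4,"tz": 0,"ax": 0,"ay": 0,"az": 0,"claw": 3.5},{"tx": 0,"ty": -3,"tz": 0,"ax": 0,"ay": 0,"az": 0,"claw": 3.5},{"tx": 0,"ty": 0,"tz": 0,"ax": 0,"ay": 0,"az": 0,"claw": 3.5},{"tx": 0,"ty": 0,"tz": 0,"ax": 0,"ay": 0,"az": 0,"claw": 3.5}]'

```text
time_s: 7.63
tcp_pos: [0.5323, -0.0032, 0.2318]
ee_rot: [[0.992, 0.126, 0.0], [0.126, -0.992, 0.0], [0.0, -0.0, -1.0]]
wrist_force: [-0.1, 0.3, -0.1]
gripper_width: 0.404
gripper_force: 0.0
```

```bash
python3 - <<'E'
from h import *
p,d=cap('top','top3');cv2.imwrite('pics/top3b.png',cv2.resize(p,(800,600))[:,:,::-1])
W=world('top',d);Z=W[...,2]
def r(n,x,y,a,b,dx=.14,dy=.1):
    m=(d>.3)&(Z>a)&(Z<b)&(abs(W[...,0]-x)<dx)&(abs(W[...,1]-y)<dy)
    q=(W[m][:,:2]*1000).astype(np.float32);print(n,len(q),cv2.minAreaRect(q) if len(q) else '')
r('tall',.667,.197,.03,.06,.13);r('small',.485,-.2,.03,.06,.11)
r('tin',.446,.239,.04,.06,.05,.05);r('honey',.658,-.175,.04,.06,.05,.05);r('spice',.462,-.006,.08,.1,.05,.05);r('mill',.676,.015,.08,.13,.05,.05);r('spare',.64,.466,.13,.16,.08,.08)
E
```

```text
tall 768 ((692.0130004882812, 194.19927978515625), (90.4966812133789, 131.29440307617188), 79.406005859375)
small 823 ((481.6464538574219, -204.21575927734375), (130.59036254882812, 76.87406158447266), 7.073928356170654)
tin 139 ((443.1166076660156, 252.54104614257812), (61.35505676269531, 31.90607452392578), 12.933329582214355)
honey 192 ((658.1468505859375, -173.7723388671875), (52.46520233154297, 53.289512634277344), 88.35992431640625)
spice 138 ((461.60687255859375, -6.36033821105957), (43.98014450073242, 43.558631896972656), 1.8886104822158813)
mill 0 
spare 427 ((638.8411254882812, 467.0792541503906), (48.36790466308594, 91.47238159179688), 18.246479034423828)
```

View pics/top3b.png

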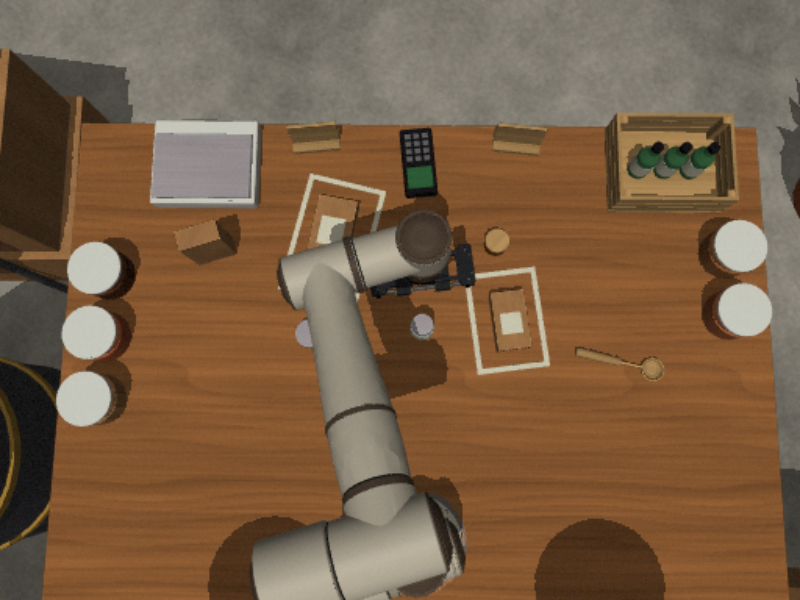

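The top view shows both cartons lying label-up inside their outlines, the tall one at (335,222) and the small one at (511,320). The bystanders I could measure are unmoved. The arm hides the pepper mill here, but it was still standing in the last side view. Handing in.

```bash
python3 -c "
from station import *
print(finish_job())"
```

```text
the job is handed in; nothing more can be done
None
```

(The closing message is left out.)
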